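# Hang the trowel on the houseplant-tool carousel

### The arm

A 6-joint arm with a two-finger parallel gripper is mounted at the origin on the work surface. World frame = base frame: x ahead of the robot, y to its left, z up, the work surface at z = 0. Lengths are in mm, angles in rad, forces in N, time in s.
With the tool pointing down it reaches from about 400 to 925 mm from the base axis. Payload 12.5 kg.
Tool frame: the origin (TCP) lies on the mounting face of the last link; the fingertips stand 190 mm ahead of it and the grasp point (between the pads) lies 171 mm ahead of it; z points along the fingers, y is the line along which they close (so a half turn about z gives the same grasp; the last joint's range is limited). The gripper opens to 95 mm and grips with 3 to 60 N. Pads are 20 mm wide; open, the fingers measure 119 mm over their backs; the gripper's body (75 mm by 180 mm) begins 59 mm behind the grasp point.
Start: joints at [-1.403, 0.491, 1.559, -0, 1.092, -0.106], TCP at [169.015, -601.713, 404.761] pointing down, gripper open.
Joint ranges: [-3.1, 3.1], [-0.84, 2.19], [0.05, 2.79], [-1.13, 4.28], [0.06, 2.93], [-2.69, 2.69]. Speed limits (rad/s): [2.22, 2.22, 2.79, 3.14, 3.14, 3.14].

### API

Orientations are given as [roll, pitch, yaw] about the fixed x, y, z axes, in that order (R = Rz(yaw) Ry(pitch) Rx(roll)).
In Python, from bench import bot gives the robot as it stands. Calls block until the motion is done:
- bot.goto(position, orientation): joint-space move of the TCP to a pose.
- bot.servo_line(position, feed=150, frame=None): straight line of the TCP; frame=None keeps the orientation; feed is the mean speed in mm/s.
- bot.goto_joints(angles): joint-space move.
- bot.set_gripper(opening, newtons=None): finger opening in mm; newtons is the grip in N (None keeps the last); returns when the fingers have stopped.
- bot.wait(seconds).
- bot.solve_ik(position, orientation): joint angles nearest the present ones, or None.
- bot.observe(): the state.
- bot.camera(name): name is "scene" or "top" or "wrist"; returns the picture (480x640x3 uint8, red, green, blue); there is no depth.
- bot.calibration(name): a dict with "mtx" (3x3 intrinsics, pixels), "position" and "rotation" of the camera in the world; the wrist camera has in their place "mount" (4x4, takes a point from camera to tool coordinates, whose origin is the TCP and whose axes are the flange's). Camera axes: x right, y down, z forward; pixel columns grow to the right and rows downward; lengths in mm; the calibration is good to about 2 mm. A picture is of the moment at which its call begins: read the wrist's pose just before it. calibration takes no time and is no camera call.
A pose or a line that the arm cannot do raises bot.PlanningError and nothing moves.
- bot.job_done(): hands the job in; it is judged then, once.
Trained networks look in the newest picture that a camera, given by its name, has taken for a name from the list of things; names that differ only in an ending like _2 or _b are one class to them, and where a whole thing is asked for, a point or a joint stands for the part that bears it (a point fixed in the world has none). Each returns a list of dicts, best first, with "confidence" (0 to 1); they miss things now and then, are a little off and sometimes report something else, mostly with a low value. They report only what shows in the picture. A call takes as long as a camera call. They do not tell look-alikes from the thing itself.
- bot.boxes_of(thing, camera): "box" ([left, top, right, bottom] in pixels, round what is visible of it).
- bot.mark_of(thing, camera): "uv" ([column, row] in pixels: a listed point, or the origin of a listed thing).
The state is a dict: "t": time; "q": joint angles; "qd": joint speeds; "joint_torque": joint torques, N m; "tool_pos": TCP position; "ee_rot": TCP orientation; "wrist_force": force on the tool from outside, world axes, zero at the start; "torque": the same for the moment, N m; "grip_width": finger opening in mm; "grasp_force": force on a finger pad.
Only numpy, scipy, OpenCV 4.12 (cv2) and the standard library are available. Lean on these libraries where they do the work, as an engineer would, in place of code of your own. Each camera call takes 0.05 s, during which the arm holds its last target. There are 200 camera calls.

### The job

Turn the houseplant-tool carousel until its one empty peg points to the front, towards you, then hang the trowel from the placemat on that peg by the eye in its handle, pushed well down the peg. Leave it hanging at rest with that peg still at the front, keep the other three tools on their pegs, and do not push the houseplant or the remote control about.

Things in the scene. Friction and masses are not known exactly. Their poses are not given: they have to be found in the camera images.
- stand: Fixed round oak foot of the carousel, 176 mm across, 24 mm high, fastened to the console. Origin on the console top, on the carousel's upright turning axis; its x axis is world x (front is its -x side, towards the robot), z up.
- knob (a point): Centre of the round oak knob on top of the carousel's post: 40 mm across, straight-sided 10 mm below to 10 mm above this point, which is 298 mm above the console (knob top 316 mm), on the turning axis. Knob, post (22 mm thick, 45 mm at the hub that carries the pegs) and all four pegs turn as one, endlessly both ways, with about 0.05 N m of bearing friction, and stay where left.
- empty_peg: The one empty peg of four equal round beech pegs, 90 degrees apart round the post: 12 mm thick, 90 mm long, tapered tip, slanting up and outwards at 40 degrees above level. Origin on the peg's axis where it leaves the hub, 22 mm from the turning axis and 212 mm above the console; its z axis runs along the peg outwards to the tip.
- peg_tip (a point): Outer end of the empty peg, 91 mm out from the turning axis and 270 mm above the console. The peg is at the front when this point lies on the stand's -x side, the peg pointing along -x within 35 degrees.
- trowel: Loose trowel, 198 mm long, 75 to 155 g, lying flat on the 3 mm thick placemat: flat-sided beech handle 70 mm long, 22 mm wide, 18 mm high, a round wooden eye at one end, a steel scoop blade 48 mm wide at the other. Origin under the middle of the handle (underside); x along the handle towards the eye, z up. Blade tip at x = -124 mm, centre of mass near x = -44 mm.
- trowel_eye (a point): Centre of the trowel's eye: a flat ring 38 mm outside, 22 mm inside, 10 mm thick, its hole along the trowel's z. 55 mm from the trowel's origin along x, 9 mm above the underside. Let go on a peg, the ring slides down until it leans on the hub, its centre then some 10 mm along the peg from the peg's origin; the trowel hangs nearly plumb, eye up.
- fork_eye (a point): Centre of the eye of a three-tined hand fork (195 mm long, 90 g, same handle and eye as the trowel's), hanging loose on the peg 90 degrees from the empty one, about 216 mm above the console.
- spade_eye (a point): Centre of the eye of a narrow transplanting spade, same handle, hanging loose on the peg opposite the empty one.
- brush_eye (a point): Centre of the eye of a small brush, same handle, hanging loose on the remaining peg.
- houseplant: Bystander: succulent in a blue and white glazed pot, 82 mm across, about 120 mm high, 450 g; origin under its centre.
- remote: Bystander: black remote control, 165 x 44 x 18 mm, lying flat; origin under its centre, x along it.
Things that resemble listed ones, but are neither listed nor needed, are in the scene too. Of the things that look like the stand, take the one that is farthest to the robot's left at the start. What is shaped like the part that bears fork_eye but yellow is not meant.

How it is judged:
By the outcome, as a careful person would: the job done as asked, in the order asked, and still so for the second after the job is handed in, with the robot touching nothing.
It also fails if it takes over 72 s, if anything falls off the work surface, if the arm or the gripper's body presses on something with over 40 N, if the wrist force passes 120 N, or if a joint passes its speed limit or range.

## Working session

There is one attempt and no reset: what is moved stays moved. The work goes in short steps, each a Python script; the robot and the scene stay as the last script left them, time stands still between calls to the robot, and variables do not carry over. Pictures are saved under pics/ and viewed, at most 10 in all, crops included, and the job is handed in when it is done.

```bash
mkdir -p pics
cat > look.py <<'E'
from bench import bot
import cv2,numpy as np
def ray(cam,uv):
    c=bot.calibration(cam); K=np.array(c["mtx"])
    if "mount" in c:
        raise SystemExit
    R=np.array(c["rotation"]);p=np.array(c["position"])
    if R.shape!=(3,3): print(R)
    d=R@np.linalg.inv(K)@np.array([uv[0],uv[1],1.]); return p,d/np.linalg.norm(d)
def at_z(cam,uv,z):
    p,d=ray(cam,uv); return p+d*(z-p[2])/d[2]
E
cat > s.py <<'E'
from look import *
Z={'stand':0,'knob':298,'peg_tip':270,'empty_peg':212,'trowel':3,'trowel_eye':12,'fork_eye':216,'spade_eye':216,'brush_eye':216,'houseplant':0,'remote':0}
ims=[]
for cam in("scene","top"):
    im=bot.camera(cam); cv2.imwrite(f'pics/{cam}0.png',im[:,:,::-1]); print(cam,bot.calibration(cam)['position'])
    for k,z in Z.items():
        print(k,[(np.round(m['uv']).astype(int).tolist(),round(m['confidence'],2),at_z(cam,m['uv'],z).round()[:2].tolist()) for m in bot.mark_of(k,cam)])
print(bot.observe()['t'])
E
python3 s.py
```

```text
scene [1292.73261596    6.93733771  853.18709222]
[-2.33540135 -0.01436698  1.57028936]Traceback (most recent call last):
  File "s.py", line 7, in <module>
    print(k,[(np.round(m['uv']).astype(int).tolist(),round(m['confidence'],2),at_z(cam,m['uv'],z).round()[:2].tolist()) for m in bot.mark_of(k,cam)])
                                                                              ~~~~^^^^^^^^^^^^^^^
  File "look.py", line 11, in at_z
    p,d=ray(cam,uv); return p+d*(z-p[2])/d[2]
                                         ~^^^
IndexError: invalid index to scalar variable.
```

Rotation comes as rpy.

```bash
sed -i 's/    if R.shape!=(3,3): print(R)/    R=Rot.from_euler("xyz",R).as_matrix()/; s/^import cv2/from scipy.spatial.transform import Rotation as Rot\nimport cv2/' look.py; python3 s.py
```

```text
scene [1292.73261596    6.93733771  853.18709222]
stand [([333, 336], 0.96, [698.0, 66.0]), ([208, 368], 0.58, [775.0, -184.0])]
knob [([338, 229], 0.73, [688.0, 62.0])]
peg_tip [([386, 257], 0.62, [726.0, 143.0]), ([461, 312], 0.21, [841.0, 243.0])]
empty_peg [([346, 270], 0.77, [703.0, 80.0])]
trowel [([222, 255], 0.88, [466.0, -198.0]), ([347, 269], 0.58, [509.0, 106.0]), ([337, 256], 0.2, [465.0, 84.0])]
trowel_eye [([222, 274], 0.66, [537.0, -187.0])]
fork_eye [([338, 256], 0.75, [672.0, 66.0]), ([346, 271], 0.67, [710.0, 80.0]), ([380, 274], 0.65, [716.0, 138.0])]
spade_eye [([321, 261], 0.63, [686.0, 36.0])]
brush_eye [([328, 277], 0.69, [725.0, 47.0]), ([340, 255], 0.56, [670.0, 70.0])]
houseplant [([462, 314], 0.57, [637.0, 352.0])]
remote [([452, 236], 0.96, [385.0, 385.0])]
top [ 356.08733129   43.90574779 1206.36201168]
stand [([398, 179], 0.91, [783.0, -165.0]), ([314, 214], 0.7, [694.0, 60.0]), ([324, 194], 0.69, [748.0, 32.0]), ([422, 275], 0.25, [527.0, -206.0])]
knob [([312, 175], 0.74, [691.0, 57.0])]
peg_tip [([267, 162], 0.78, [734.0, 149.0])]
empty_peg [([307, 187], 0.54, [697.0, 71.0]), ([325, 194], 0.42, [679.0, 32.0])]
trowel [([424, 295], 0.7, [477.0, -208.0])]
trowel_eye [([418, 275], 0.94, [526.0, -193.0])]
fork_eye [([268, 276], 0.72, [505.0, 157.0]), ([308, 199], 0.66, [669.0, 69.0])]
spade_eye [([324, 195], 0.85, [677.0, 34.0])]
brush_eye [([314, 175], 0.38, [721.0, 55.0])]
houseplant [([202, 242], 0.58, [632.0, 349.0])]
remote [([190, 341], 0.65, [385.0, 372.0])]
1.3
```

View pics/scene0.png

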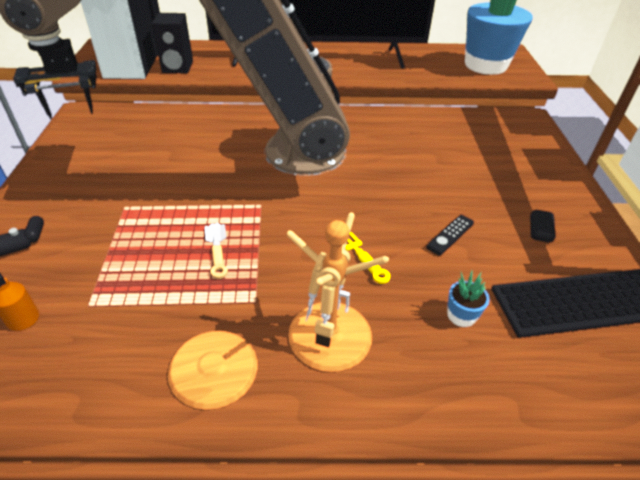

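View pics/top0.png

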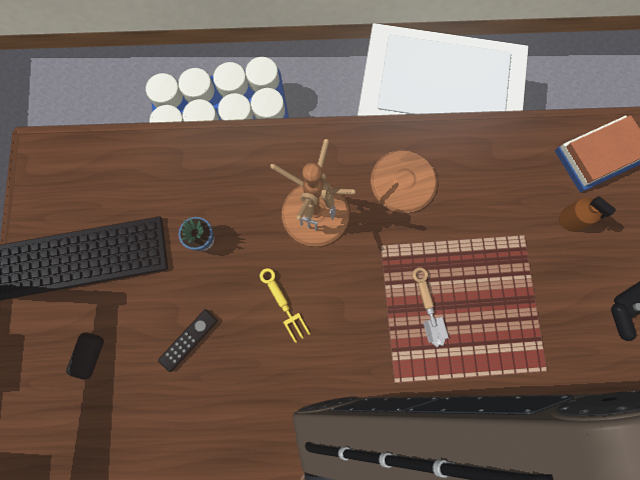

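The top and scene views agree: the carousel with post is near (696, 63), with stand marks at scene (333,336) and top (314,214). The look-alike disc at scene (208,368) / top (398,179) lies farther right (y≈-175), so it isn't the one meant. The yellow fork at top (280,300) is also not meant. One enlarged crop will confirm which peg is empty.

Run:
```python
import cv2,numpy as np
a=cv2.imread('pics/scene0.png')[205:375,265:405]; b=cv2.imread('pics/top0.png')[130:255,255:370]
a=cv2.resize(a,(420,510),interpolation=cv2.INTER_CUBIC); b=cv2.resize(b,(370,402),interpolation=cv2.INTER_CUBIC)
c=np.zeros((510,790,3),np.uint8); c[:,:420]=a; c[:402,420:]=b; cv2.imwrite('pics/crop1.png',c)
```

```text
(no output)
```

View pics/crop1.png

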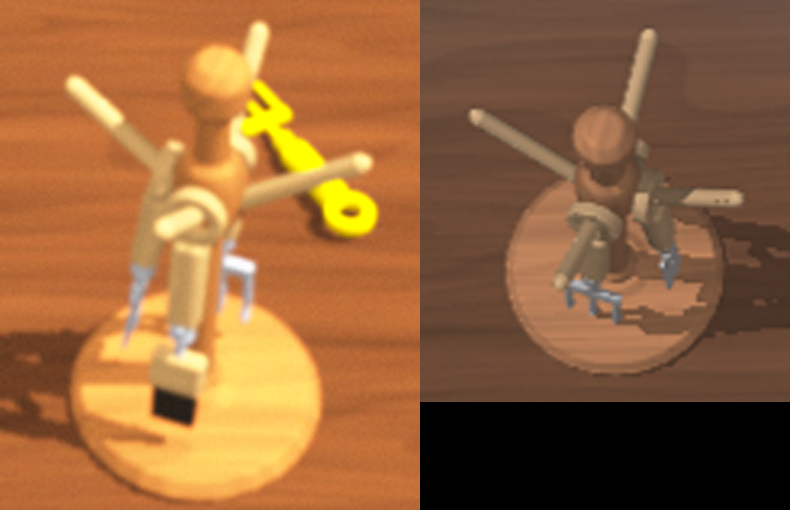

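The enlarged crop confirms it. The bare peg has its tip at about scene (386,257) / top (271,166), at azimuth ≈65°. The other three carry brush, spade and fork. I need to turn it about +115° to the front. Next I'll check reachability.

Run:
```python
from look import *
A=np.array([692.,61.])
for z in(469,560,620):
  for yaw in np.arange(-3,3.2,0.5):
    q=bot.solve_ik([*A,z],[np.pi,0,yaw])
    print(z,round(yaw,1),None if q is None else np.round(q,2).tolist())
th=np.radians(40)
for a in(40,50):
  th=np.radians(a)
  tz=np.array([np.cos(th),0,-np.sin(th)]); e=np.array([np.sin(th),0,np.cos(th)])
  for sg in(1,-1):
    x=sg*e; R=np.c_[x,np.cross(tz,x),tz]; rpy=Rot.from_matrix(R).as_euler('xyz')
    for s in(15,40,110):
      p=np.radians(40);eye=np.array([A[0]-22-s*np.cos(p),A[1],212+s*np.sin(p)])
      g=eye-67*e-11*tz; q=bot.solve_ik(g-171*tz,rpy)
      print(a,sg,s,(g-171*tz).round(),None if q is None else np.round(q,2).tolist())
print(at_z('top',(271.5,167),270),at_z('scene',(386,257),270))
```

```text
469 -3.0 [-0.01, 0.55, 1.28, 0.0, 1.31, -1.72]
469 -2.5 [-0.01, 0.55, 1.28, 0.0, 1.31, -2.22]
469 -2.0 None
469 -1.5 None
469 -1.0 [-0.01, 0.55, 1.28, -0.0, 1.31, 2.56]
469 -0.5 [-0.01, 0.55, 1.28, -0.0, 1.31, 2.06]
469 0.0 [-0.01, 0.55, 1.28, -0.0, 1.31, 1.56]
469 0.5 [-0.01, 0.55, 1.28, -0.0, 1.31, 1.06]
469 1.0 [-0.01, 0.55, 1.28, -0.0, 1.31, 0.56]
469 1.5 [-0.01, 0.55, 1.28, -0.0, 1.31, 0.06]
469 2.0 [-0.01, 0.55, 1.28, 0.0, 1.31, -0.44]
469 2.5 [-0.01, 0.55, 1.28, 0.0, 1.31, -0.94]
469 3.0 [-0.01, 0.55, 1.28, 0.0, 1.31, -1.44]
560 -3.0 [-0.01, 0.51, 1.13, 0.0, 1.51, -1.72]
560 -2.5 [-0.01, 0.51, 1.13, 0.0, 1.51, -2.22]
560 -2.0 None
560 -1.5 None
560 -1.0 [-0.01, 0.51, 1.13, -0.0, 1.51, 2.56]
560 -0.5 [-0.01, 0.51, 1.13, -0.0, 1.51, 2.06]
560 0.0 [-0.01, 0.51, 1.13, -0.0, 1.51, 1.56]
560 0.5 [-0.01, 0.51, 1.13, -0.0, 1.51, 1.06]
560 1.0 [-0.01, 0.51, 1.13, -0.0, 1.51, 0.56]
560 1.5 [-0.01, 0.51, 1.13, -0.0, 1.51, 0.06]
560 2.0 [-0.01, 0.51, 1.13, 0.0, 1.51, -0.44]
560 2.5 [-0.01, 0.51, 1.13, 0.0, 1.51, -0.94]
560 3.0 [-0.01, 0.51, 1.13, 0.0, 1.51, -1.44]
620 -3.0 [-0.01, 0.49, 1
[... 513 characters left out ...]
76.  61. 287.] [-0.01, 0.46, 2.2, 3.12, 0.39, -1.56]
40 1 40 [457.  61. 303.] [-0.01, 0.41, 2.23, 3.11, 0.36, -1.55]
40 1 110 [403.  61. 348.] [-0.01, 0.25, 2.3, 3.1, 0.28, -1.54]
40 -1 15 [476.  61. 287.] [-0.01, 0.46, 2.2, 3.12, 0.39, 1.59]
40 -1 40 [457.  61. 303.] [-0.01, 0.41, 2.23, 3.11, 0.36, 1.59]
40 -1 110 [403.  61. 348.] [-0.01, 0.25, 2.3, 3.1, 0.28, 1.6]
50 1 15 [490.  61. 318.] [-0.01, 0.4, 2.11, 3.03, 0.06, -1.47]
50 1 40 [471.  61. 334.] None
50 1 110 [417.  61. 379.] None
50 -1 15 [490.  61. 318.] [-0.01, 0.4, 2.11, 3.03, 0.06, 1.67]
50 -1 40 [471.  61. 334.] None
50 -1 110 [417.  61. 379.] None
[722.5759662  140.39880479 270.        ] [726.33399052 142.07122462 270.        ]
```

```bash
cat >> look.py <<'E'
def wshot(name=None):
    o=bot.observe(); im=bot.camera("wrist")
    if name: cv2.imwrite(f'pics/{name}.png',im[:,:,::-1])
    T=np.eye(4);T[:3,:3]=Rot.from_euler('xyz',o['ee_rot']).as_matrix() if np.shape(o['ee_rot'])==(3,) else o['ee_rot'];T[:3,3]=o['tool_pos']
    c=bot.calibration("wrist"); return T@np.array(c['mount']),np.array(c['mtx'])
def wz(TK,uv,z):
    T,K=TK; d=T[:3,:3]@np.linalg.inv(K)@np.array([uv[0],uv[1],1.]); p=T[:3,3]; return p+d*(z-p[2])/d[2]
E
python3 - <<'E'
from look import *
bot.servo_line([169,-601.7,600],feed=400)
bot.goto([660,61,620],[np.pi,0,0.6])
TK=wshot('w1')
for k,z in {'knob':298,'peg_tip':270,'stand':0,'empty_peg':212}.items():
    print(k,[(np.round(m['uv']).tolist(),round(m['confidence'],2),wz(TK,m['uv'],z).round(1)[:2].tolist()) for m in bot.mark_of(k,'wrist')])
print(bot.calibration('wrist')['mount'],bot.observe()['t'],bot.observe()['ee_rot'])
E
```

```text
knob [([351.0, 184.0], 0.97, [698.3, 58.1])]
peg_tip [([279.0, 84.0], 0.97, [727.9, 143.2])]
stand [([335.0, 158.0], 0.75, [693.3, 54.4]), ([492.0, 197.0], 0.68, [776.7, -171.1])]
empty_peg [([330.0, 151.0], 0.77, [705.7, 79.0])]
[[-4.45972974e-04 -9.62929330e-01 -2.69753418e-01  7.61391886e+01]
 [ 9.99999901e-01 -4.27381028e-04 -1.27654369e-04 -7.11910023e-01]
 [ 7.63464284e-06 -2.69753448e-01  9.62929425e-01  1.97115217e+01]
 [ 0.00000000e+00  0.00000000e+00  0.00000000e+00  1.00000000e+00]] 5.0917 [ 3.14152141e+00 -4.62478292e-05  5.99488725e-01]
```

View pics/w1.png

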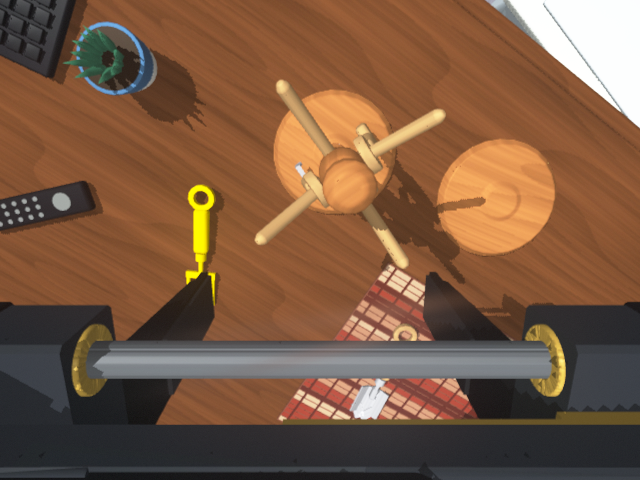

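The wrist view shows the knob at (351,184) and the bare peg's tip at (282,86). This puts the axis near (695,59) and the peg azimuth at about 69°, so I'll grip the knob and turn +111°.

Run:
```python
from look import *
A=[695,59.5]
bot.servo_line([*A,560],feed=250)
bot.set_gripper(75)
bot.servo_line([*A,470],feed=150)
bot.set_gripper(30,15); o=bot.observe(); print(o['grip_width'],o['grasp_force'],np.round(o['wrist_force'],1),o['t'])
q=np.array(o['q']); 
for f in(.33,.67,1.):
    g=q.copy(); g[5]-=np.radians(111)*f; bot.goto_joints(g); o=bot.observe(); print(np.round(o['wrist_force'],1),np.round(o['torque'],2),o['t'])
bot.set_gripper(75); bot.servo_line([*A,560],feed=200)
bot.servo_line([640,59,620],feed=250)
TK=wshot('w2')
for k,z in {'knob':298,'peg_tip':270,'empty_peg':212}.items():
    print(k,[(np.round(m['uv']).tolist(),round(m['confidence'],2),wz(TK,m['uv'],z).round(1)[:2].tolist()) for m in bot.mark_of(k,'wrist')])
bot.camera('top')
for k,z in {'knob':298,'peg_tip':270,'fork_eye':216,'brush_eye':216,'spade_eye':216}.items():
    print(k,[(np.round(m['uv']).tolist(),round(m['confidence'],2),at_z('top',m['uv'],z).round(1)[:2].tolist()) for m in bot.mark_of(k,'top')])
print(bot.observe()['t'])
```

```text
39.42034520387173 14.999721050262451 [ 7.3 -8.1 -2. ] 7.5333
[ 4.4 -2.4 -1. ] [-0.35 -0.66  0.06] 8.1917
[ 9.4 -2.3 -2.9] [-0.37 -1.56  0.04] 8.8667
[12.7  0.4 -4.1] [ 0.08 -2.24  0.02] 9.525
knob [([358.0, 280.0], 0.92, [695.5, 59.3])]
peg_tip [([295.0, 183.0], 0.62, [607.6, 59.1])]
empty_peg [([336.0, 232.0], 0.77, [674.6, 56.2])]
knob []
peg_tip []
fork_eye []
brush_eye []
spade_eye []
11.8917
```

View pics/w2.png

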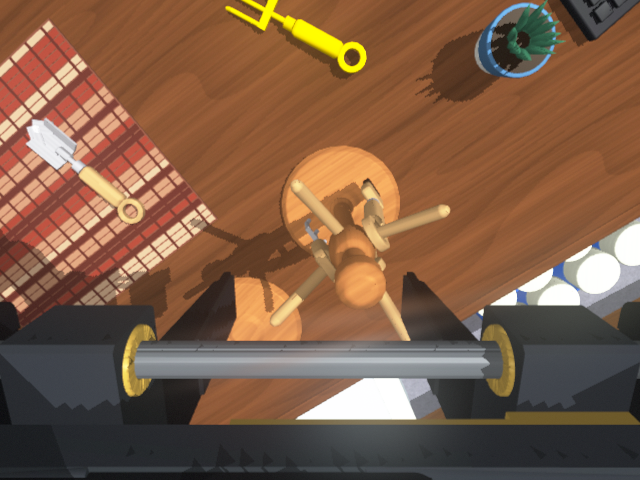

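The peg tip is now at (607.6,59) and the knob at (695.5,59), so the bare peg points exactly along -x with three tools still on. Next I'll look at the trowel from above.

Run:
```python
from look import *
bot.goto([500,-200,420],[np.pi,0,0.29]); bot.set_gripper(60)
TK=wshot('w3')
for k,z in {'trowel':3,'trowel_eye':12}.items():
    print(k,[(np.round(m['uv']).tolist(),round(m['confidence'],2),wz(TK,m['uv'],z).round(1)[:2].tolist()) for m in bot.mark_of(k,'wrist')])
for u in((0,0),(640,0),(0,300),(640,300)): print(u,wz(TK,u,12).round())
bot.camera('top')
for k,z in {'trowel':3,'trowel_eye':12,'peg_tip':270}.items():
    print(k,[(np.round(m['uv']).tolist(),round(m['confidence'],2),at_z('top',m['uv'],z).round(1)[:2].tolist()) for m in bot.mark_of(k,'top')])
print(bot.observe()['t'])
```

```text
trowel [([321.0, 228.0], 0.62, [474.0, -210.1]), ([320.0, 171.0], 0.21, [528.2, -192.6])]
trowel_eye [([322.0, 171.0], 0.77, [529.3, -193.9])]
(0, 0) [590. 109.  12.]
(640, 0) [ 745. -411.   12.]
(0, 300) [308.  86.  12.]
(640, 300) [ 497. -546.   12.]
trowel []
trowel_eye [([314.0, 220.0], 0.67, [677.0, 60.4])]
peg_tip [([311.0, 219.0], 0.46, [610.1, 62.6])]
14.3167
```

View pics/w3.png

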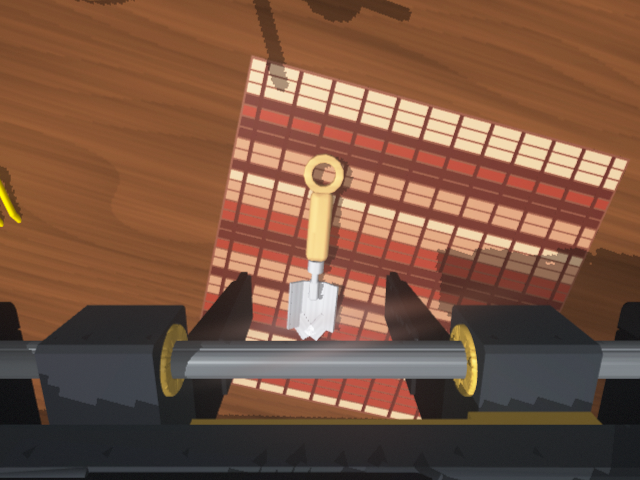

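The trowel shows its eye at (323,175), handle end at (317,259) and blade tip at about (311,338). I'll derive yaw from those points and grasp.

Run:
```python
from look import *
TK=wshot()
eye=wz(TK,(323,174),17); hb=wz(TK,(317,259),20); tip=wz(TK,(311,338),6)
print(eye,hb,tip,np.linalg.norm(eye-hb),np.linalg.norm((eye-tip)[:2]))
d=(eye-tip)[:2]; yaw=np.arctan2(d[1],d[0]); d2=(eye-hb)[:2]; print(yaw,np.arctan2(d2[1],d2[0]))
yaw=np.arctan2(*(d+2*d2)[::-1]); u=np.array([np.cos(yaw),np.sin(yaw)])
G=eye[:2]-68*u; print(yaw,G)
bot.goto([*G,290],[np.pi,0,yaw])
bot.servo_line([*G,171+23.5],feed=100)
bot.set_gripper(10,35); o=bot.observe(); print(o['grip_width'],o['grasp_force'],np.round(o['wrist_force'],1))
bot.servo_line([*G,300],feed=120)
o=bot.observe(); print(o['grip_width'],np.round(o['wrist_force'],1),o['t'])
TK=wshot('w4')
for k in('trowel_eye','trowel'):
    print(k,[(np.round(m['uv']).tolist(),round(m['confidence'],2),wz(TK,m['uv'],117.5).round(1)[:2].tolist()) for m in bot.mark_of(k,'wrist')])
np.save('yaw.npy',[*G,yaw])
```

```text
[ 527.62821444 -195.61249109   17.        ] [ 446.77274247 -213.80111564   20.        ] [ 354.31217642 -234.48711805    6.        ] 82.93029247443168 177.62231181737178
0.22064719153046317 0.2212690423322536
0.22094736838798165 [ 461.28127624 -210.51496713]
22.005176637302327 34.9513703584671 [0.5 0.2 1.6]
22.207843703441664 [-0.1  0.  -1.2] 17.8083
trowel_eye []
trowel [([321.0, 270.0], 0.62, [476.0, -207.5])]
```

View pics/w4.png

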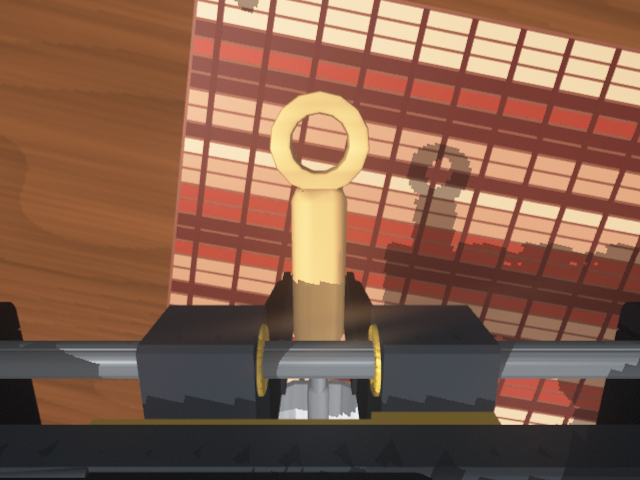

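The trowel is held straight, with its eye centred at (319.5,142). I'll move to the pre-insertion pose with the hole axis along the peg and check with the wrist camera.

```bash
cat >> look.py <<'E'
p40=np.radians(40); tz=np.array([np.cos(p40),0,-np.sin(p40)]); e=np.array([np.sin(p40),0,np.cos(p40)])
RI=np.c_[e,np.cross(tz,e),tz]; rpyI=Rot.from_matrix(RI).as_euler('xyz')
AX=np.array([695.5,59.3])
def eye_at(s): return np.array([AX[0]-22-s*np.cos(p40),AX[1],212+s*np.sin(p40)])
def tcp_for(s,et,off=(0,0)): return eye_at(s)+off[0]*RI[:,0]+off[1]*RI[:,1]-RI@et
E
python3 - <<'E'
from look import *
c=bot.calibration('wrist');M=np.array(c['mount']);K=np.array(c['mtx'])
d=M[:3,:3]@np.linalg.inv(K)@np.array([319.5,142,1]); et=M[:3,3]+d*(180-M[2,3])/d[2]; et[2]=182.5; print('eye tool',et); np.save('et.npy',et)
o=bot.observe(); bot.servo_line([o['tool_pos'][0],o['tool_pos'][1],420],feed=250)
P=tcp_for(112,et); print(P,bot.solve_ik(P,rpyI)); 
P0=P-60*tz
try: bot.goto(P0,rpyI)
except bot.PlanningError as x: print('pre fail',x); bot.goto(P,rpyI)
bot.servo_line(P,feed=120)
TK=wshot('w5'); T,K=TK
for k in('peg_tip','empty_peg','knob'):
  for m in bot.mark_of(k,'wrist'): print(k,np.round(m['uv']),round(m['confidence'],2))
def proj(X): 
    Y=np.linalg.inv(T)@np.r_[X,1]; u=K@Y[:3]; return (u/u[2])[:2].round(1)
print('expected tip',proj(eye_at(90)),'origin',proj(eye_at(0)),'knob',proj(np.r_[AX,298.]),'eye',proj(eye_at(112)))
o=bot.observe();print(o['grip_width'],o['t'],o['tool_pos'],np.round(o['q'],2))
E
```

```text
eye tool [ 6.79243251e+01 -1.78659844e-01  1.82500000e+02]
[404.23899694  59.12134016 349.26789927] [-0.01987921  0.24817106  2.29417163  3.08523304  0.27373065 -1.52930993]
peg_tip [322. 135.] 0.71
empty_peg [318. 132.] 0.84
empty_peg [362. 106.] 0.16
knob [361. 105.] 0.43
expected tip [319.  139.1] origin [318.7 132.9] knob [318.7 -26.7] eye [319.1 141.7]
21.836869972232464 22.0083 [403.82836648  59.13087724 349.77893532] [-0.02  0.25  2.29  3.09  0.27 -1.53]
```

View pics/w5.png

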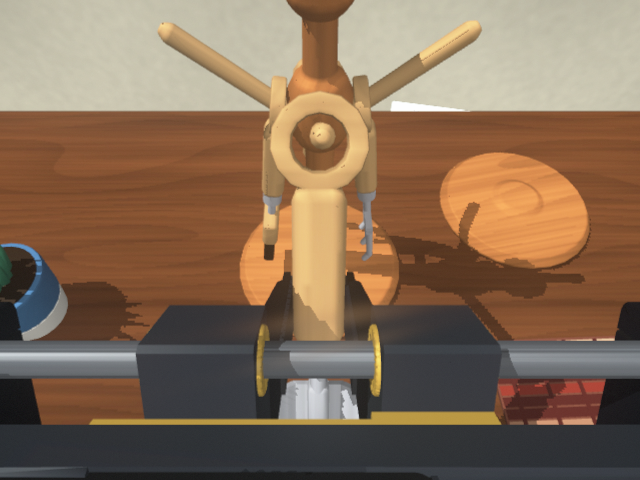

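The peg tip shows through the ring at (322,135), against the expected (319,139). I'll correct by about +1.6 mm up and +1.2 mm right, then slide on.

Run:
```python
from look import *
et=np.load('et.npy'); off=(1.6,1.2)
bot.servo_line(tcp_for(112,et,off),feed=60)
for s in(85,65,45,30,22,17):
    bot.servo_line(tcp_for(s,et,off),feed=60); o=bot.observe(); f=np.round(o['wrist_force'],1); print(s,f,round(o['grip_width'],1),round(o['t'],1))
    if np.linalg.norm(f)>15: break
wshot('w6')
```

```text
85 [-0.   0.4 -1.3] 21.4 22.9
65 [-0.3  0.1 -1.4] 21.8 23.3
45 [ 0.5 -0.8 -0.6] 21.7 23.8
30 [-0.5  0.3 -1.3] 21.7 24.2
22 [ 0.1 -0.4 -1.6] 21.6 24.5
17 [-0.7  0.4 -0.1] 21.8 24.8
```

View pics/w6.png

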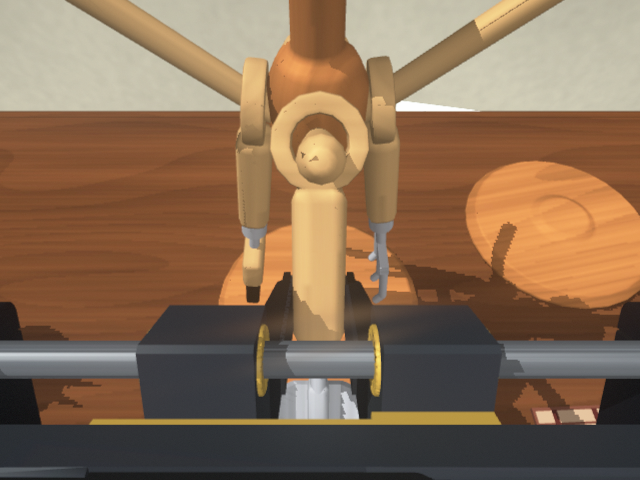

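The peg is through the ring without contact forces. I'll tilt the trowel about its eye towards plumb to keep the swing small, then release and back out.

Run:
```python
from look import *
et=np.load('et.npy'); E0=tcp_for(17,et,(1.6,1.2))+RI@et
def pose(a):
    t=np.radians(a); z=np.array([np.cos(t),0,-np.sin(t)]); x=np.array([np.sin(t),0,np.cos(t)])
    R=np.c_[x,np.cross(z,x),z]; return E0-R@et,Rot.from_matrix(R).as_euler('xyz'),z
for a in(35,30,25,20):
    P,r,z=pose(a); bot.servo_line(P,feed=60,frame=r); f=np.round(bot.observe()['wrist_force'],1); print(a,f)
    if np.linalg.norm(f)>12: break
bot.set_gripper(34); bot.wait(.7); bot.set_gripper(60); bot.wait(.5)
print(np.round(bot.observe()['wrist_force'],1))
bot.servo_line(P-50*z,feed=60); bot.servo_line(P-110*z,feed=120)
bot.wait(1)
TK=wshot('w7'); T,K=TK; im=bot.camera('scene')
a=cv2.imread('pics/w7.png'); b=cv2.resize(im[205:375,265:405,::-1],(420,510),interpolation=cv2.INTER_CUBIC)
c=np.zeros((510,800,3),np.uint8); c[:285,:380]=cv2.resize(a,(380,285)); c[:,380:]=b; cv2.imwrite('pics/c7.png',c)
for k,z in {'knob':298,'peg_tip':270,'trowel_eye':218}.items():
    print(k,[(np.round(m['uv']).tolist(),round(m['confidence'],2),at_z('scene',m['uv'],z).round(1)[:2].tolist()) for m in bot.mark_of(k,'scene')])
print(bot.observe()['t'])
```

```text
35 [ 0.7  0.1 -1. ]
30 [ 0.3 -0.7 -1.2]
25 [-0.2 -0.4 -1.3]
20 [-0.   0.3 -0.6]
[-0.1  0.2  0. ]
knob [([334.0, 230.0], 0.9, [691.6, 54.9])]
peg_tip [([334.0, 210.0], 0.5, [605.4, 59.8])]
trowel_eye [([336.0, 255.0], 0.69, [672.2, 62.3])]
31.7917
```

View pics/c7.png

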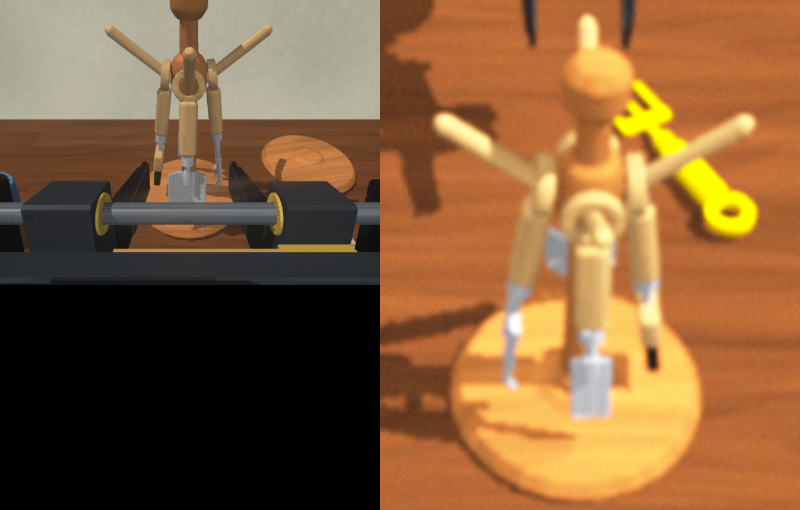

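The trowel hangs plumb on the front peg, with its eye down by the hub (wrist view about (188,85) in the composite). The other three tools are on their pegs, the peg is at the front and the gripper is clear.

```bash
python3 -c "
from bench import bot
bot.wait(1.5); print(bot.job_done())"
```

```text
the job is handed in; nothing more can be done
None
```

The carousel's empty peg now points to the front with the trowel hanging at rest on it near the hub, the other three tools are still on their pegs, the houseplant and remote were not touched, and the job was handed in after about 33 s.

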